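# Stack and seat a laboratory filter holder

### The job

Assemble the filter holder on the bench: put the blue filter support on the post, then the green spacer ring on it, then the orange clamp cap, letting go of each layer before the next one goes on. With the cap on, press it straight down until the stiff brass seat has slid down and the stack lands on the sprung grey ledge, hold it there for about half a second at 15 to 19 N (never more than 22 N on the stack), then let go, leaving the layers stacked flush. Leave the other labware where it stands.

Things in the scene. Friction and masses are not known exactly. Their poses are not given: they have to be found in the camera images.
- base: Filter holder: round dark steel foot, 96 mm diameter, 8 mm high, fixed to the bench. In its middle stands a steel post of 14 mm diameter, its top 82 mm above the underside of the foot, the last 9 mm tapering to 6 mm diameter. Around the post are a brass seat and, wider, a grey ledge ring. Origin: centre of the underside of the foot; z up along the post.
- seat_zone (a point): Point on the post axis 37 mm above the foot's underside; it does not move with the seat. The brass seat (ring round the post, 32 mm diameter) has its top 0 to 4 mm above this point at the start (differs, not measured). It slides stiffly: stays until pushed down with over 6 N (weight of the layers included), and stays down when let go.
- ledge_zone (a point): Point on the post axis 14 mm above the foot's underside; does not move. The grey ledge ring (44 mm inside, 64 mm outside diameter) has its top 0 to 18 mm above this point (differs, not measured: feel for it). The pressed-down support lands on it. Ledge sprung, 6 N per mm, 5 mm at most: the push is about 6 N while the seat slides, then grows 6 N per mm.
- support: Blue filter support: flat round disc, 68 mm diameter, 5 mm thick, with a ring of dark dots, and on it a hub of 28 mm diameter whose top is 17 mm above the underside; a 16 mm bore goes right through. About 50 g. Starts on the bench, hub up. Origin: centre of the underside; z up along the bore. Grip it by the hub.
- spacer: Green spacer ring, 36 mm outside diameter, 14 mm high, 16 mm bore. About 40 g. Lies flat on the bench at first and goes on top of the hub of the blue support. Origin: centre of the underside; z up along the bore.
- cap: Orange clamp cap: flange of 56 mm diameter, 8 mm thick, with a round grip of 26 mm diameter above it up to 48 mm over the underside (closed top with a white dot). A 16 mm bore, open below, 44 mm deep. About 60 g. Stands on its flange. It goes over the post onto the green spacer. Origin: centre of the underside; z up along the bore.
- tip_box: Bystander: green pipette tip box with a clear lid, 85 x 120 x 58 mm. Origin: centre of the underside.
- wash_bottle: Bystander: white bottle with a red cap, 66 mm diameter, 170 mm tall. Origin: centre of the underside.
- jar: Bystander: small clear jar with a blue cap, 44 mm diameter, 60 mm tall. Origin: centre of the underside.
- tube_rack: Bystander: yellow rack of tubes with orange caps, 75 x 124 mm, 104 mm tall. Origin: centre of the underside.
Not all that is in view belongs to the job. What is meant by the cap is not turquoise, and is the smaller of those in its own colour.

How it is judged:
On the way, in this order (a step that is already met when the one before it is completed fails the run):
1. the blue support stands level on the post, let go (horizontal distance between support and base below 0.0025 m and angle between support's own z axis and vertical below 0.07 rad and z of support in the frame of base between 0.0095 and 0.043 m and contact force between support and the fingers below 0.1 N and linear speed of support below 0.01 m/s), for 0.1 s.
2. the green spacer lies flush on the blue support, on the post, let go (horizontal distance between support and base below 0.0025 m and angle between each of support, spacer's own z axis and vertical below 0.07 rad and z of support in the frame of base between 0.0095 and 0.043 m and z of spacer in the frame of support between 0.0154 and 0.0186 m and horizontal distance between spacer and support below 0.0035 m and contact force between spacer and the fingers below 0.1 N and linear speed of spacer below 0.01 m/s), for 0.1 s.
3. the cap, flush on the spacer, is pressed onto the stack with 13 to 21 N (z of cap in the frame of spacer between 0.0124 and 0.0156 m and horizontal distance between cap and spacer below 0.0035 m and angle between each of cap, spacer, support's own z axis and vertical below 0.07 rad and z of spacer in the frame of support between 0.0154 and 0.0186 m and horizontal distance between spacer and support below 0.0035 m and horizontal distance between support and base below 0.0025 m and z of support in the frame of base between 0.0095 and 0.0345 m and contact force between cap and spacer between 13 and 21 N), for 0.25 s.
At the end, for the whole second after the job is handed in: Support, spacer and cap in this order on the post, each flush (1.6 mm), level (0.07 rad) and centred (support 2.5 mm, layers 3.5 mm); the support's underside 9.5 to 35 mm above that of the foot; all at rest and let go (horizontal distance between support and base below 0.0025 m and angle between each of support, spacer, cap's own z axis and vertical below 0.07 rad and z of support in the frame of base between 0.0095 and 0.035 m and z of spacer in the frame of support between 0.0154 and 0.0186 m and horizontal distance between spacer and support below 0.0035 m and z of cap in the frame of spacer between 0.0124 and 0.0156 m and horizontal distance between cap and spacer below 0.0035 m and contact force between each of support, spacer, cap and the fingers below 0.1 N and linear speed of each of support, spacer, cap below 0.01 m/s); the robot touches nothing.
It fails at once if more than 22 N between the layers or on the seat (contact force between cap and spacer above 22 N or contact force between spacer and support above 22 N or contact force between any of support, spacer, cap and base above 22 N).
It fails at once if another piece of labware moved by more than 20 mm or tipped (distance of any of tip_box, wash_bottle, jar, tube_rack from where it was at the start of the episode above 0.02 m or angle between any of tip_box, wash_bottle, jar, tube_rack's own z axis and vertical above 0.3 rad).
It also fails if it takes over 72 s, if anything falls off the work surface, if the arm or the gripper's body presses on something with over 40 N, if the wrist force passes 120 N, or if a joint passes its speed limit or range.

### The arm

A 6-joint arm with a two-finger parallel gripper is mounted at the origin on the work surface. World frame = base frame: x ahead of the robot, y to its left, z up, the work surface at z = 0. Lengths are in m, angles in rad, forces in N, time in s.
With the tool pointing down it reaches from about 0.3 to 0.875 m from the base axis. Payload 6.4 kg.
Tool frame: the origin (TCP) lies at the very end of the fingers, on their centre line; the grasp point (between the pads) lies 19 mm behind it; z points along the fingers, y is the line along which they close (so a half turn about z gives the same grasp; the last joint's range is limited). The gripper opens to 85 mm and grips with 20 to 120 N. Pads are 22 mm wide; open, the fingers measure 114 mm over their backs; the gripper's body (76 mm by 85 mm) begins 54 mm behind the grasp point. The pads swing forward as they close: fully open they stand 13 mm farther back than shut.
Start: joints at [-1.359, 0.181, 1.607, -0, 1.354, -0.206], TCP at [0.233, -0.526, 0.231] pointing down, gripper open.
Joint ranges: [-2.99, 2.99], [-0.89, 2.07], [0.3, 2.58], [-1.14, 4.28], [0, 2.63], [-3.12, 3.12]. Speed limits (rad/s): [2.57, 2.57, 3.01, 3.14, 3.14, 3.14].

### API

Orientations are given as a unit quaternion [w, x, y, z].
In Python, from plant import arm, vision, finish_job gives the robot as it stands. The module is installed in compiled form; this text tells all that it offers. Calls block until the motion is done:
- arm.move_pose(position, orientation): joint-space move of the TCP to a pose.
- arm.move_linear(position, ori=None, vel=0.15, max_force=None): straight line of the TCP; ori=None keeps the orientation; vel is the mean speed in m/s. With max_force (N) it stops when the force on the tool has changed by that much, and returns True; else False.
- arm.goto_joints(angles): joint-space move.
- arm.grip(opening, newtons=None): finger opening in m; newtons is the grip in N (None keeps the last); returns when the fingers have stopped.
- arm.pause(seconds).
- arm.ik(position, orientation): joint angles nearest the present ones, or None.
- vision.grab_frame(name): name is "scene" or "top"; returns a dict with "frame" (384x512x3 uint8, red, green, blue), "depth" (384x512 float32, m along the optical axis (not along the pixel's ray), 0 where there is no reading), "mtx" (3x3 intrinsics, pixels), "distortion" ([k1, k2, p1, p2, k3] as OpenCV has them; the pictures are not rectified), "extrinsics" (4x4, takes a point from camera to world coordinates). Camera axes: x right, y up, looking along -z (the intrinsics and any distortion apply to the point x, -y, -z); pixel columns grow to the right and rows downward; lengths in m; the calibration is good to about 2 mm. A picture is of the moment at which its call begins.
A pose or a line that the arm cannot do raises arm.IKError and nothing moves.
- finish_job(): hands the job in; it is judged then, once.
Readings, each from a call of its own:
- arm.current_clock(): time.
- arm.current_q(): joint angles.
- arm.current_dq(): joint speeds.
- arm.current_effort(): joint torques, N m.
- arm.current_tcp_pos(): TCP position.
- arm.current_tcp_rot(): TCP orientation.
- arm.current_force(): force on the tool from outside, world axes, zero at the start.
- arm.current_moment(): the same for the moment, N m.
- arm.current_grip_width(): finger opening in m.
- arm.current_grasp_force(): force on a finger pad.
Only numpy, scipy, OpenCV 4.12 (cv2) and the standard library are available. Lean on these libraries where they do the work, as an engineer would, in place of code of your own. Each camera call takes 0.05 s, during which the arm holds its last target. There are 200 camera calls.

## Working session

There is one attempt and no reset: what is moved stays moved. The work goes in short steps, each a Python script; the robot and the scene stay as the last script left them, time stands still between calls to the robot, and variables do not carry over. Pictures are saved under pics/ and viewed, at most 10 in all, crops included, and the job is handed in when it is done.

```bash
ls; mkdir -p pics
cat > h.py <<'E'
import numpy as np, cv2
from plant import arm, vision, finish_job
def grab(n):
    f=vision.grab_frame(n); return f
def save(img,name): cv2.imwrite('pics/'+name,cv2.cvtColor(img,cv2.COLOR_RGB2BGR))
def rays(f,uv):
    p=cv2.undistortPoints(np.array(uv,float).reshape(-1,1,2),f['mtx'],np.array(f['distortion'],float)).reshape(-1,2)
    d=np.c_[p[:,0],-p[:,1],-np.ones(len(p))]; T=f['extrinsics']
    return T[:3,3],d@T[:3,:3].T
def onplane(f,uv,z):
    o,d=rays(f,uv); s=(z-o[2])/d[:,2]; return o+d*s[:,None]
def depthpts(f,uv):
    o,d=rays(f,uv); uv=np.array(uv).round().astype(int); return o+d*f['depth'][uv[:,1],uv[:,0]][:,None]
E
python3 - <<'E'
from h import *
a=grab('scene');b=grab('top')
for n,f in (('scene',a),('top',b)):
    print(n,f['mtx'].tolist(),f['distortion'],f['extrinsics'].round(3).tolist(),(f['depth']>0).mean())
    save(cv2.resize(f['frame'],(800,600),interpolation=cv2.INTER_CUBIC),n+'0.png')
print(arm.current_clock(),arm.current_tcp_rot())
E
```

```text
pics
scene [[347.2174720067129, 0.0, 254.71046695408043], [0.0, 347.2174720067129, 195.73906957306716], [0.0, 0.0, 1.0]] [-0.03242894  0.          0.          0.          0.        ] [[-0.592, -0.518, 0.617, 1.248], [0.806, -0.381, 0.454, 0.449], [0.0, 0.766, 0.643, 0.759], [0.0, 0.0, 0.0, 1.0]] 0.9941202799479166
top [[361.5648243216853, 0.0, 256.81388168048124], [0.0, 361.5648243216853, 189.73665420189013], [0.0, 0.0, 1.0]] [-0.0932437  0.         0.         0.         0.       ] [[0.009, 0.999, -0.053, 0.492], [-1.0, 0.01, 0.012, -0.017], [0.013, 0.053, 0.999, 1.163], [0.0, 0.0, 0.0, 1.0]] 0.9960886637369791
0.1 [-7.93387583e-04  9.78265845e-01  2.07353096e-01  1.63783321e-05]
```

View pics/scene0.png

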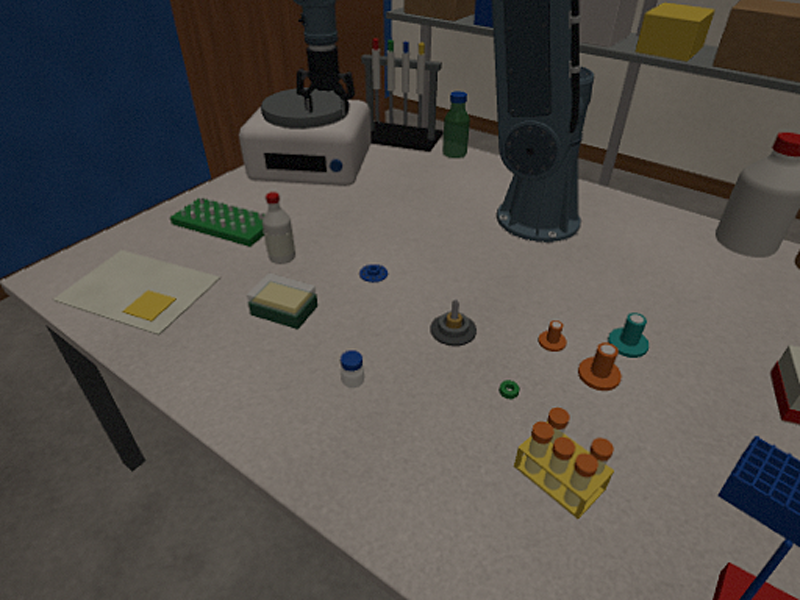

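View pics/top0.png

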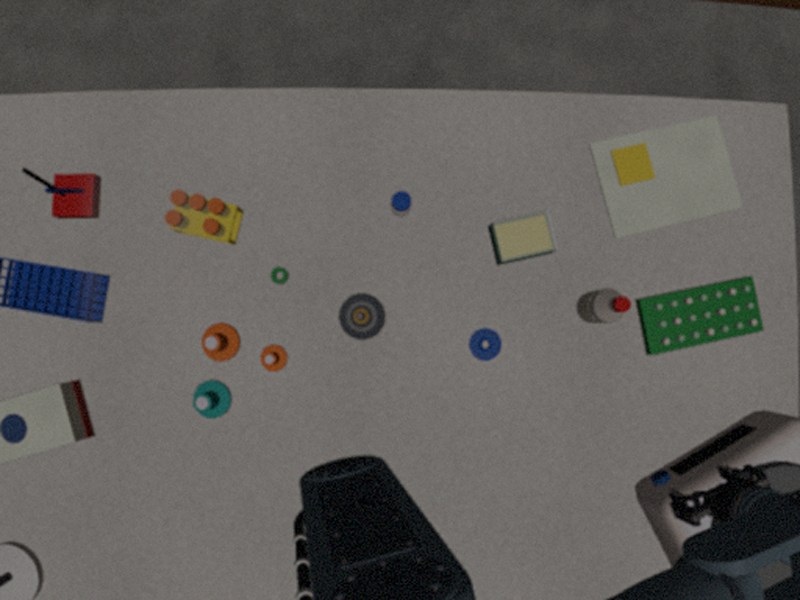

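Scene pixels on the 800x600 pictures:

| Item | scene | top |
|---|---|---|
| Blue support | (373,272) | (485,344) |
| Green ring | (509,389) | (280,275) |
| Holder | (454,325) | (362,316) |

Cap candidates:

| Candidate | scene | top |
|---|---|---|
| Small orange | (553,335) | (273,357) |
| Large orange | (601,365) | (220,342) |
| Turquoise | (630,335) | (212,398) |

The small orange one fits, because it is orange and the smaller of the two orange ones. I'll confirm it in a crop and measure all the parts.

```bash
cat >> h.py <<'E'
def blob(f,c,r,hl,hh,s=60,v=25,vh=255):
    """largest HSV blob within r px of c (native px) -> (ellipse, contour)"""
    hsv=cv2.cvtColor(cv2.GaussianBlur(f['frame'],(3,3),0),cv2.COLOR_RGB2HSV)
    m=cv2.inRange(hsv,(hl,s,v),(hh,255,vh)); k=np.zeros_like(m); cv2.circle(k,(int(c[0]),int(c[1])),r,255,-1); m&=k
    cs,_=cv2.findContours(m,cv2.RETR_EXTERNAL,cv2.CHAIN_APPROX_NONE); c=max(cs,key=cv2.contourArea)
    return cv2.fitEllipse(cv2.convexHull(c)),c
def tri(f,g,uf,ug):
    o1,d1=rays(f,[uf]);o2,d2=rays(g,[ug]);d1=d1[0];d2=d2[0]
    s=np.linalg.lstsq(np.c_[d1,-d2],o2-o1,rcond=None)[0]; p=o1+s[0]*d1;q=o2+s[1]*d2
    return (p+q)/2,np.linalg.norm(p-q)
E
python3 - <<'E'
from h import *
a=grab('scene');b=grab('top'); k=.64
for n,ca,cb,h,z in (('support',(373,272),(485,344),(100,130),.005),('spacer',(509,389),(280,275),(45,85),.014),('cap',(553,335),(273,357),(3,20),.008),('bigcap',(601,365),(220,342),(3,20),.008)):
    r=[]
    for f,c in ((a,ca),(b,cb)):
        e,ct=blob(f,np.array(c)*k,18 if n!='bigcap' else 20,*h)
        p=onplane(f,[e[0]],z)[0]; w=onplane(f,ct.reshape(-1,2),z); ex=np.ptp(w[:,:2],axis=0)
        dp=depthpts(f,[e[0]])[0]; r.append(e[0])
        print(n,np.round(e[0],1),'plane',p.round(4),'ext',ex.round(3),'depthpt',dp.round(4))
    t,g=tri(a,b,*r); print('   tri',t.round(4),round(g,4))
# depth-based heights around
for n,f,c in (('scene',a,(454,325)),('top',b,(362,316)),('scene cap',a,(553,335)),('top cap',b,(273,357))):
    c=np.array(c)*k; u,v=np.meshgrid(np.arange(-22,23)+int(c[0]),np.arange(-22,23)+int(c[1])); P=depthpts(f,np.c_[u.ravel(),v.ravel()])
    print(n,'bench z',np.median(P[:,2]).round(4),'max z',np.sort(P[:,2])[-4:].round(4))
    H=P[P[:,2]>.035]; print('  high pts',len(H),H.mean(0).round(4))
def crop(f,c,w,h,s): 
    c=(np.array(c)*k).astype(int); return cv2.convertScaleAbs(cv2.resize(f['frame'][c[1]-h:c[1]+h,c[0]-w:c[0]+w],None,fx=s,fy=s,interpolation=cv2.INTER_CUBIC),alpha=1.6)
x=np.vstack([np.hstack([crop(a,(454,322),32,24,6),crop(b,(362,316),32,24,6)]),np.hstack([crop(a,(585,345),32,24,6),crop(b,(245,365),32,24,6)])])
save(x,'crop1.png'); print(x.shape)
E
```

```text
support [238.6 174.6] plane [ 0.4626 -0.2007  0.005 ] ext [0.067 0.065] depthpt [ 0.4699 -0.1946  0.0121]
support [310.2 220. ] plane [ 0.4587 -0.2032  0.005 ] ext [0.064 0.065] depthpt [ 0.4585 -0.2044 -0.0022]
   tri [ 0.4586 -0.2039  0.0012] 0.0002
spacer [325.6 248.9] plane [0.6025 0.2237 0.014 ] ext [0.042 0.036] depthpt [0.5919 0.22   0.0017]
spacer [178.3 175.9] plane [0.5956 0.2202 0.014 ] ext [0.032 0.029] depthpt [0.5968 0.223  0.0006]
   tri [0.5963 0.2216 0.0069] 0.0002
cap [353.7 214.9] plane [0.4178 0.228  0.008 ] ext [0.097 0.059] depthpt [0.4417 0.2344 0.0296]
cap [174.7 228.8] plane [0.4267 0.2299 0.008 ] ext [0.054 0.055] depthpt [0.4289 0.2217 0.0464]
   tri [0.4266 0.2293 0.0153] 0.0021
bigcap [384.8 234.5] plane [0.4424 0.3387 0.008 ] ext [0.136 0.081] depthpt [0.4752 0.3432 0.0386]
bigcap [140.8 218.5] plane [0.458 0.34  0.008] ext [0.08  0.079] depthpt [0.4597 0.3226 0.0645]
   tri [0.4574 0.3385 0.0204] 0.0048
scene bench z 0.0008 max z [0.7593 0.7593 0.7593 0.7593]
  high pts 94 [0.595  0.0943 0.1276]
top bench z 0.0015 max z [1.1633 1.1633 1.1633 1.1633]
  high pts 82 [0.5102 0.0391 0.2381]
scene cap bench z 0.0003 max z [0.7593 0.7593 0.7593 0.7593]
  high pts 73 [0.5201 0.2556 0.1239]
top cap bench z 0.0001 max z [1.1633 1.1633 1.1633 1.1633]
  high pts 77 [0.4397 0.1811 0.2648]
(576, 768, 3)
```

View pics/crop1.png

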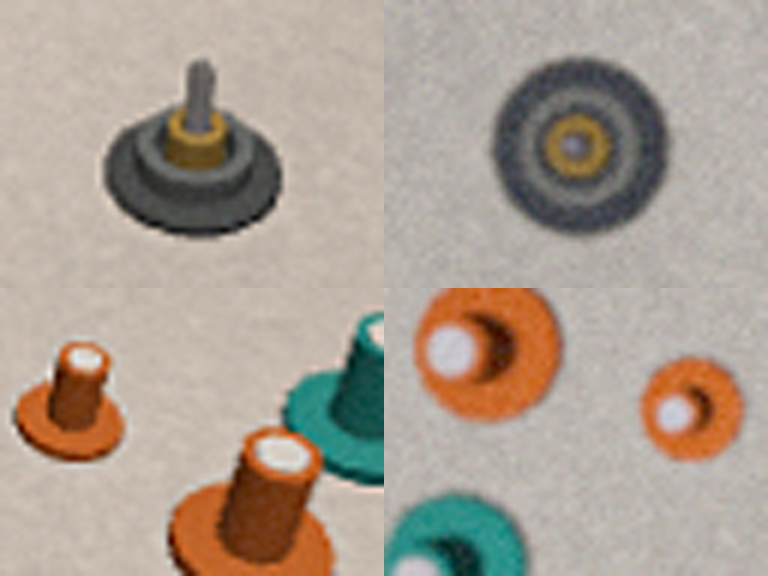

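The crop confirms it: the small orange cap (flange about 55 mm, white dot at crop (674,412) and (85,359)) is the one meant; the other orange one measures 80 mm. The holder's post tip is at crop (200,62) in scene and (574,146) in top. Next I'll refine the post and cap, then go to the support.

```bash
cat >> h.py <<'E'
def ori(a): return [0,np.cos(a/2),np.sin(a/2),0]
def st(m=''): print(m,'t',round(arm.current_clock(),2),'tcp',np.round(arm.current_tcp_pos(),4),'F',np.round(arm.current_force(),2),'w',round(float(arm.current_grip_width()),4),'g',np.round(arm.current_grasp_force(),1),flush=True)
E
python3 - <<'E'
from h import *
a=grab('scene');b=grab('top')
print('tip tri',tri(a,b,(290.8,192.3),(230.2,201.8)))
def gray(f): return cv2.GaussianBlur(f['frame'],(3,3),0).max(2)
m=np.zeros((384,512),np.uint8); cv2.circle(m,(231,202),24,255,-1)
g=gray(b); t,_=cv2.threshold(g[202-24:202+24,231-24:231+24],0,255,cv2.THRESH_OTSU); m&=((g<t)*255).astype(np.uint8)
c=max(cv2.findContours(m,cv2.RETR_EXTERNAL,cv2.CHAIN_APPROX_NONE)[0],key=cv2.contourArea); e=cv2.fitEllipse(c)
print('foot',np.round(e[0],2),onplane(b,[e[0]],.008)[0].round(4),'ext',np.ptp(onplane(b,c.reshape(-1,2),.008)[:,:2],axis=0).round(3))
e,c=blob(b,(230.5,202),9,12,30,80); print('seat',onplane(b,[e[0]],.039)[0].round(4),'ext',np.ptp(onplane(b,c.reshape(-1,2),.039)[:,:2],axis=0).round(3))
D=[]
for f,p in ((a,(355.7,207.3)),(b,(171.8,229.2))):
    hsv=cv2.cvtColor(f['frame'],cv2.COLOR_RGB2HSV); m=((hsv[...,1]<70)&(hsv[...,2]>np.median(hsv[...,2][hsv[...,2]>60])*0.8)).astype(np.uint8)
    k=np.zeros_like(m); cv2.circle(k,(round(p[0]),round(p[1])),4,1,-1); M=cv2.moments(m*k,True); D.append((M['m10']/M['m00'],M['m01']/M['m00']))
print('dots',np.round(D,1),tri(a,b,*D), 'plane',[onplane(f,[d],.048)[0].round(4) for f,d in zip((a,b),D)])
st()
E
```

```text
tip tri (array([0.51362249, 0.04892006, 0.07692129]), np.float64(0.001118269871611731))
foot [231.39 202.07] [0.5138 0.0498 0.008 ] ext [0.093 0.093]
seat [0.5137 0.0498 0.039 ] ext [0.031 0.031]
dots [[356.1 206. ]
 [171.9 229.7]] (array([0.42606045, 0.22983349, 0.05273789]), np.float64(0.0016090118408551598)) plane [array([0.42 , 0.229, 0.048]), array([0.4261, 0.2301, 0.048 ])]
 t 0.3 tcp [ 0.2333 -0.5254  0.231 ] F [-0.56  0.15 -0.28] w 0.0855 g 0.0
```

Run:
```python
from h import *
P=np.array([.4587,-.2032]); A=np.pi/2
arm.grip(0.045,20)
arm.move_pose([*P,0.06],ori(A)); st('above')
hit=arm.move_linear([*P,0.002],vel=0.03,max_force=3); st('touch %s'%hit)
z=arm.current_tcp_pos()[2]
arm.move_linear([*P,max(z,.002)+.004],vel=0.05)
arm.grip(0.02,20); st('gripA')
arm.grip(0.045); 
f=grab('top'); e,c=blob(f,(310,220),22,100,130); print(e, 'c',onplane(f,[e[0]],.005))
arm.move_pose([*P,max(z,.002)+.004],ori(0)); arm.grip(0.02,20); st('gripB')
```

```text
above t 2.36 tcp [ 0.4591 -0.2045  0.0607] F [-0.61  0.42 -0.  ] w 0.0447 g 0.0
touch True t 4.15 tcp [ 0.4587 -0.2032  0.0028] F [-0.89  0.84  5.44] w 0.0448 g 2.6
gripA t 4.7 tcp [ 0.4586 -0.2031  0.0069] F [-1.55  1.58  4.08] w 0.0269 g 19.5
((306.3770446777344, 215.48374938964844), (8.655396461486816, 15.649003028869629), 50.18502426147461) c [[ 0.47302941 -0.19085981  0.005     ]]
gripB t 6.77 tcp [ 0.4588 -0.2032  0.007 ] F [-1.23  1.17  2.82] w 0.027 g 19.6
```

Run:
```python
from h import *
arm.grip(0.02,40)
arm.move_linear([.4588,-.2032,0.13],vel=0.15); arm.pause(.2); st('lift')
B=np.array([.5138,.0498])
arm.move_pose([*B,0.13],ori(0)); arm.pause(.2); st('over')
a=grab('scene');b=grab('top')
def crop(f,c,w,h,s): return cv2.convertScaleAbs(cv2.resize(f['frame'][c[1]-h:c[1]+h,c[0]-w:c[0]+w],None,fx=s,fy=s,interpolation=cv2.INTER_CUBIC),alpha=1.6)
save(np.hstack([crop(a,(291,185),48,60,4),crop(b,(231,202),48,60,4)]),'over.png')
```

```text
lift t 8.16 tcp [ 0.4582 -0.2028  0.129 ] F [-0.79  0.05 -0.43] w 0.0258 g 39.3
over t 9.38 tcp [0.514  0.0484 0.13  ] F [-0.26  0.61 -0.61] w 0.0259 g 39.3
```

View pics/over.png

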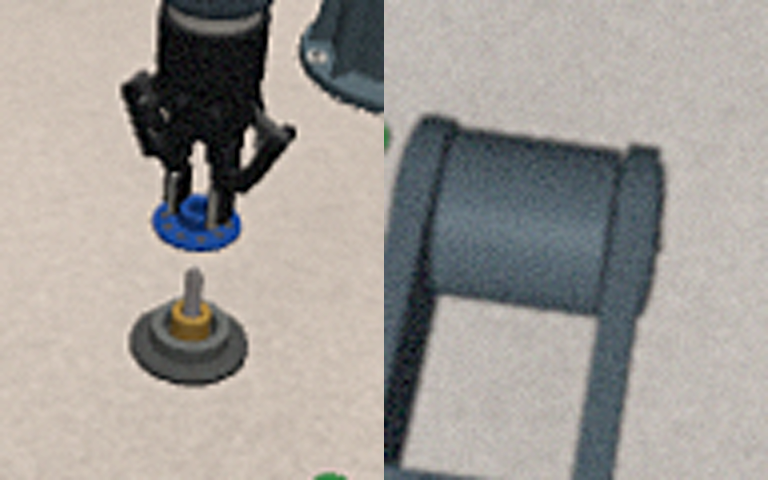

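The support is held level over the post: disc at about (197,222) and post tip at (194,270) in the crop, in line with the post's lean. Lowering it with force watch.

Run:
```python
from h import *
B=[.5138,.0498]
arm.move_linear([*B,0.098],vel=0.1); arm.pause(.15); st('pre')
hit=arm.move_linear([*B,0.042],vel=0.03,max_force=3); st('down %s'%hit)
```

```text
pre t 10.09 tcp [0.5144 0.0497 0.0988] F [-0.44  0.81  0.11] w 0.0261 g 39.3
down True t 11.72 tcp [0.5135 0.0499 0.044 ] F [0.59 0.62 3.13] w 0.0254 g 39.6
```

Run:
```python
from h import *
B=[.5138,.0498]
arm.grip(0.045,20); st('rel')
arm.move_linear([*B,0.11],vel=0.2)
P=np.array([.5960,.2210]); A=np.pi/2
arm.grip(0.058)
arm.move_pose([*P,0.06],ori(A)); st('above')
a=grab('scene')
def crop(f,c,w,h,s): return cv2.convertScaleAbs(cv2.resize(f['frame'][c[1]-h:c[1]+h,c[0]-w:c[0]+w],None,fx=s,fy=s,interpolation=cv2.INTER_CUBIC),alpha=1.6)
save(crop(a,(310,215),60,50,5),'sup.png')
hit=arm.move_linear([*P,0.004],vel=0.05,max_force=5); st('down %s'%hit)
arm.grip(0.03,20); st('gripA'); arm.grip(0.058)
arm.move_pose([*P,0.005],ori(0)); arm.move_linear([*P,0.004]); arm.grip(0.03,40); st('gripB')
```

```text
rel t 12.04 tcp [0.512  0.0501 0.0431] F [ 0.   -0.04 -0.06] w 0.0448 g 0.0
above t 13.97 tcp [0.5958 0.2206 0.0598] F [-0.39 -0.32  0.76] w 0.0578 g 0.0
down False t 15.28 tcp [0.5964 0.2211 0.0044] F [-0.85 -0.14 -0.85] w 0.058 g 0.0
gripA t 15.62 tcp [0.5964 0.2211 0.0046] F [-0.74  0.31  3.17] w 0.0347 g 20.0
gripB t 17.96 tcp [0.5963 0.2211 0.0044] F [-0.55  0.1   2.23] w 0.0336 g 39.9
```

View pics/sup.png

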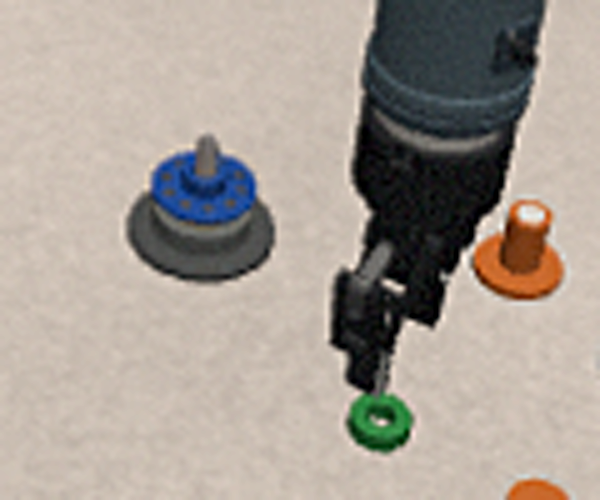

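The support sits level on the post (disc about (204,187) in the crop, post through its bore). Now the spacer.

Run:
```python
from h import *
B=[.5138,.0498]
arm.move_linear([.5963,.2211,0.12],vel=0.2)
arm.move_pose([*B,0.115],ori(0)); arm.move_linear([*B,0.098],vel=0.1); arm.pause(.15); st('pre')
hit=arm.move_linear([*B,0.054],vel=0.03,max_force=3); st('down %s'%hit)
if hit and arm.current_tcp_pos()[2]<.066:
    arm.grip(0.05,20); arm.pause(.1); st('rel')
    arm.move_linear([*B,0.125],vel=0.2)
    P=np.array([.4265,.2300]); A=np.pi/2
    arm.move_pose([*P,0.10],ori(A)); st('above')
    a=grab('scene')
    def crop(f,c,w,h,s): return cv2.convertScaleAbs(cv2.resize(f['frame'][c[1]-h:c[1]+h,c[0]-w:c[0]+w],None,fx=s,fy=s,interpolation=cv2.INTER_CUBIC),alpha=1.6)
    save(crop(a,(310,200),60,50,5),'spa.png')
```

```text
pre t 19.94 tcp [0.5143 0.0503 0.0984] F [ 0.28 -0.58 -0.28] w 0.0336 g 39.8
down True t 21.13 tcp [0.5129 0.0498 0.0577] F [ 1.04 -0.26  1.11] w 0.0336 g 39.9
rel t 21.54 tcp [0.5117 0.05   0.0572] F [-0.59  0.04  0.55] w 0.05 g 0.0
above t 23.12 tcp [0.4263 0.2296 0.0994] F [-0.11  0.08  0.31] w 0.0501 g 0.0
```

```bash
ls pics
```

```text
crop1.png
over.png
scene0.png
spa.png
sup.png
top0.png
```

View pics/spa.png

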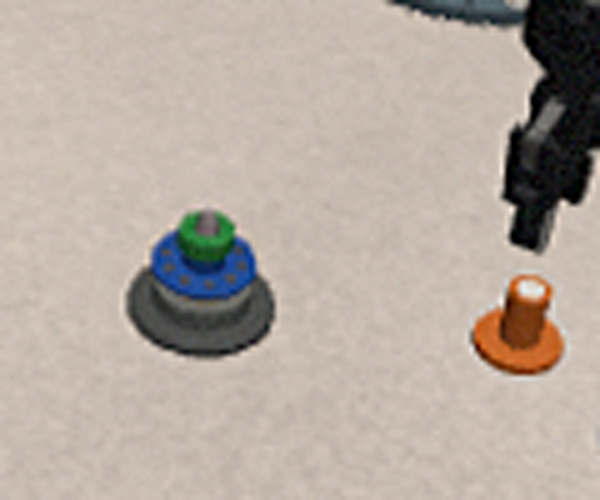

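The green ring lies flush on the hub ((207,236) in the crop) and the cap at (520,325) is clear. Now the cap.

Run:
```python
from h import *
P=np.array([.4265,.2300])
hit=arm.move_linear([*P,0.016],vel=0.08,max_force=5); st('down %s'%hit)
arm.grip(0.02,20); st('gripA'); arm.grip(0.05)
arm.move_pose([*P,0.017],ori(0)); arm.move_linear([*P,0.016]); arm.grip(0.02,60); st('gripB')
arm.move_linear([*P,0.135],vel=0.2)
B=[.5138,.0498]
arm.move_pose([*B,0.13],ori(0)); arm.move_linear([*B,0.108],vel=0.1); arm.pause(.3)
F=[];[ (arm.pause(.02),F.append(arm.current_force())) for _ in range(10)]
print('mean F',np.mean(F,0).round(2),'std',np.std(F,0).round(2)); st('pre')
hit=arm.move_linear([*B,0.074],vel=0.03,max_force=3); st('down %s'%hit)
```

```text
down False t 24.38 tcp [0.427  0.2302 0.0165] F [-0.11  0.44  0.07] w 0.0498 g 0.0
gripA t 24.7 tcp [0.4269 0.2301 0.0166] F [-0.83  0.29  4.28] w 0.0256 g 19.7
gripB t 27.05 tcp [0.4267 0.2301 0.0162] F [ 0.16 -0.04  2.28] w 0.0249 g 59.1
mean F [-0.31  0.09 -0.57] std [0.29 0.31 0.47]
pre t 29.44 tcp [0.5139 0.0497 0.1082] F [-0.27  0.13 -0.36] w 0.0248 g 58.8
down True t 30.24 tcp [0.5127 0.0499 0.0823] F [ 0.14 -0.54 -0.46] w 0.0245 g 58.9
```

```bash
cat > press.py <<'E'
from h import *
B=[.5138,.0498]
def mf(n=6):
    F=[]
    for _ in range(n): arm.pause(.01); F.append(arm.current_force()[2])
    return np.mean(F)
st('start'); print(mf())
hit=arm.move_linear([*B,0.055],vel=0.012,max_force=9.5); st('slid %s'%hit)
z=arm.current_tcp_pos()[2]; f=mf(); print('f',f,'z',z)
if hit:
    for i in range(20):
        if f>15.3: break
        z-=min(.0004,max(.0001,(16-f)/6000*.7)); arm.move_linear([*B,z],vel=0.01); f=mf(); print(round(z,4),arm.current_tcp_pos()[2].round(4),round(f,2),flush=True)
    if f>15:
        for _ in range(6): arm.pause(.05); print('hold',round(mf(5),2))
st('end')
E
python3 press.py
```

```text
start t 30.24 tcp [0.5127 0.0499 0.0823] F [ 0.14 -0.54 -0.46] w 0.0245 g 58.9
-0.2789216548401145
slid True t 31.45 tcp [0.5126 0.05   0.0708] F [-1.48 -0.03  5.28] w 0.0246 g 59.5
f 4.695889055108462 z 0.07075359398413161
0.0704 0.0705 10.92
0.07 0.0703 12.49
0.0696 0.0701 14.64
0.0694 0.0701 15.14
0.0693 0.0701 15.75
hold 15.96
hold 15.75
hold 16.27
hold 15.92
hold 16.03
hold 16.33
end t 33.62 tcp [0.5133 0.0499 0.0701] F [-9.44  0.8  16.43] w 0.0248 g 60.3
```

Vertical force is right, but there is a side load (Fx about -9 N) of the cap against the post. I'll ease x until that is gone, then trim and hold the force.

```bash
cat > trim.py <<'E'
from h import *
def mf(n=6):
    F=[]
    for _ in range(n): arm.pause(.01); F.append(arm.current_force())
    return np.mean(F,0)
c=np.array([.5138,.0498,.0693]); F=mf(); print(F.round(1))
for i in range(14):
    d=np.array([np.clip(F[0]/10000,-.0003,.0003) if abs(F[0])>1.5 else 0, np.clip(F[1]/10000,-.0003,.0003) if abs(F[1])>1.5 else 0, 0])
    e=16.3-F[2]; d[2]=-np.clip(e/6000*.6,-.0004,.0003) if abs(e)>.7 else 0
    if not d.any(): break
    c=c+d; arm.move_linear(list(c),vel=0.01); F=mf(); print(c.round(5),np.round(arm.current_tcp_pos(),4),F.round(1),flush=True)
for _ in range(7): arm.pause(.05); print('hold',mf(5).round(1))
st('end')
E
python3 trim.py
```

```text
[-8.   0.7 16. ]
[0.5135 0.0498 0.0693] [0.5132 0.0499 0.07  ] [-7.1  1.5 15. ]
[0.5132  0.0498  0.06917] [0.5131 0.0499 0.07  ] [-6.3  0.8 15.1]
[0.5129  0.0498  0.06905] [0.513  0.0499 0.07  ] [-5.8  1.  14.9]
[0.5126  0.0498  0.06891] [0.513  0.0499 0.07  ] [-5.5  1.5 15.2]
[0.5123  0.04995 0.0688 ] [0.5129 0.0499 0.07  ] [-4.8  0.7 15.1]
[0.512   0.04995 0.06868] [0.5129 0.0499 0.07  ] [-4.6  1.2 15.1]
[0.5117  0.04995 0.06856] [0.5128 0.0499 0.07  ] [-4.2  1.3 15.3]
[0.5114  0.04995 0.06846] [0.5128 0.0499 0.07  ] [-3.2  1.3 15.3]
[0.5111  0.04995 0.06835] [0.5127 0.0499 0.07  ] [-3.   1.2 15.3]
[0.5108  0.04995 0.06825] [0.5126 0.0499 0.0699] [-2.2  1.3 14.9]
[0.51058 0.04995 0.06811] [0.5126 0.0499 0.0699] [-2.3  1.2 14.8]
[0.51035 0.04995 0.06796] [0.5126 0.0499 0.0699] [-1.7  1.5 15. ]
[0.51017 0.05011 0.06783] [0.5126 0.0499 0.0699] [-1.5  1.3 15.3]
hold [-1.9  1.  15.5]
hold [-1.1  0.8 15.2]
hold [-1.3  0.8 15.3]
hold [-1.4  1.2 15.7]
hold [-1.5  1.  15.4]
hold [-1.8  1.1 15.3]
hold [-1.3  1.  15.4]
end t 38.21 tcp [0.5126 0.0499 0.0698] F [-1.38  1.56 16.26] w 0.0247 g 60.4
```

Run:
```python
from h import *
c=np.array([.51017,.05011,.06783])
def mf(n=5):
    F=[]
    for _ in range(n): arm.pause(.01); F.append(arm.current_force())
    return np.mean(F,0)
for i in range(20):
    F=mf()
    if F[2]<3: break
    c[2]+=.0004 if F[2]>7 else .0002; arm.move_linear(list(c),vel=.01)
print(F.round(1),c); st('unload')
arm.grip(0.05,20); arm.pause(.1); st('rel')
p=arm.current_tcp_pos(); arm.move_linear([p[0],p[1],.15],vel=.15)
arm.move_pose([.4,-.2,.25],ori(0)); arm.pause(.3); st('away')
a=grab('scene');b=grab('top')
def crop(f,c,w,h,s): return cv2.convertScaleAbs(cv2.resize(f['frame'][c[1]-h:c[1]+h,c[0]-w:c[0]+w],None,fx=s,fy=s,interpolation=cv2.INTER_CUBIC),alpha=1.6)
save(np.hstack([crop(a,(291,200),30,30,12),crop(b,(231,202),30,30,12)]),'fin.png')
e,ct=blob(b,(231,202),18,3,20); print('cap flange z=.0545+.008',onplane(b,[e[0]],.0625)[0].round(4))
```

```text
[ 5.6 -0.6  2.3] [0.51017 0.05011 0.07103]
unload t 41.75 tcp [0.5107 0.05   0.071 ] F [ 5.14 -0.43  2.56] w 0.0251 g 59.1
rel t 42.22 tcp [0.5095 0.0502 0.0706] F [ 0.33  0.62 -0.29] w 0.05 g 0.0
away t 44.31 tcp [ 0.4003 -0.1993  0.2496] F [ 0.28 -0.07 -0.12] w 0.0502 g 0.0
cap flange z=.0545+.008 [0.5126 0.0503 0.0625]
```

View pics/fin.png

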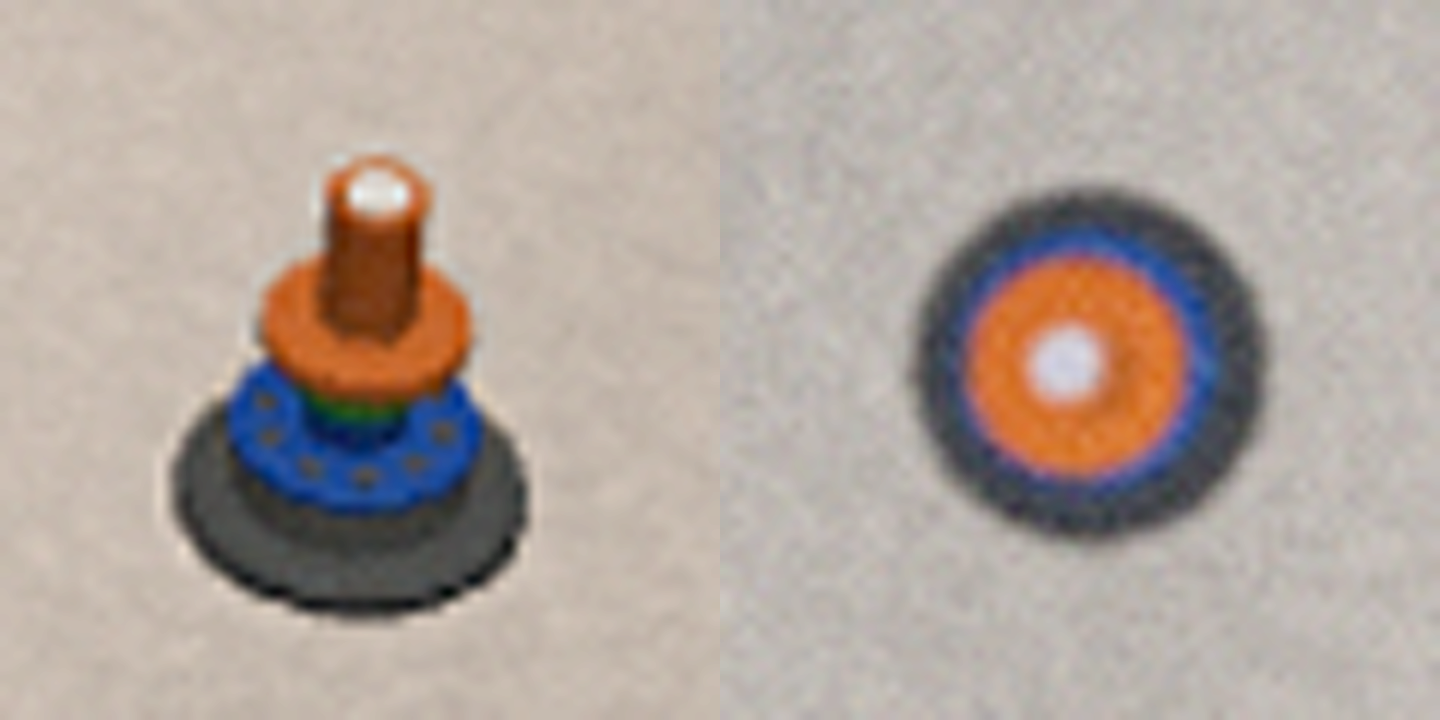

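The final view shows cap, spacer and support stacked flush and level on the post (cap flange at (365,325), disc at (355,430), top-view dot at (1068,365)), and the arm is clear. Handing in.

```bash
python3 -c "
from plant import arm,finish_job
print(finish_job(),arm.current_clock())"
```

```text
the job is handed in; nothing more can be done
the job is handed in; nothing more can be done
```

The filter holder is assembled and handed in, verdict not shown: support, spacer and cap look flush and level on the post, the cap was held at about 15–16 N for over half a second, and hand-in was at about 44 s; two slips were a brief 8–9 N side load on the cap, which I eased off, and a last picture of 1440x720, over the 800x600 limit.

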